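# Find the fullest screw tin

### The job

Take the keeper bar off the tin rack, push it down past the sprung jaws until it sits fully home in both fork clips, and let go of it. Then find by feel the heaviest of the three identical tins and finish while still holding it upright and still, its centre about 20 cm above the bench, with the other two standing on the rack between its rails. Tip no tin over and leave everything else on the bench where it is.

Things in the scene. Friction and masses are not known exactly. Their poses are not given: they have to be found in the camera images.
- rack: Fixed tin rack; origin under its centre, y along the row. Plank 92 x 330 x 8 mm; rails along the long edges at x = +-38 mm, tops 14 mm above the bench. Tins stand at y = -80, 0, +80 mm, 25 mm apart: grip them across the row (along x). End posts at y = +-152 mm, 45 x 12 mm in plan, 95 mm high, carry the bar in open notches 17 mm wide.
- tin_a_center (a point): Plain closed metal tin, 55 mm across, 52 mm high, standing loose on the rack (centre 34 mm above the bench). Point: its centre, half-way up; z up. The three look alike; which one is the heaviest changes each time. The heaviest weighs at least 200 g more than either of the others, which differ by under 70 g; each weighs 0.25 to 0.7 kg.
- tin_b_center (a point): Plain closed metal tin, 55 mm across, 52 mm high, standing loose on the rack (centre 34 mm above the bench). Point: its centre, half-way up; z up. The three look alike; which one is the heaviest changes each time. See the first tin for the weights.
- tin_c_center (a point): Plain closed metal tin, 55 mm across, 52 mm high, standing loose on the rack (centre 34 mm above the bench). Point: its centre, half-way up; z up. The three look alike; which one is the heaviest changes each time. See the first tin for the weights.
- bar_mid (a point): Round wooden bar, 14 mm thick, 340 mm long, 40 g. Point: its middle, on the axis; y along the bar (it may be rolled about y). Starts loose in the notches of the rack's posts, axis 88 mm above the bench, 28 mm above the lids.
- clip_seat (a point): Where the bar's middle belongs, 44 mm above the bench on a fixed board (66 x 200 x 10 mm): y along the bar (either way round), z up. Fork clips at y = +-70 mm, 16 mm wide, up to 73 mm high; fixed tine on +x, sprung jaw on -x, 16 mm between tines. From above, the bar meets the jaws with its axis about 60 mm above the bench; pushing straight down past both takes about 8 N (up to 15).
- jaw_left (a joint): Angle of the sprung jaw of the clip at y = +70 mm: 0 at rest (sprung shut), grows as it is pushed outward, about 0.2 rad while the bar passes. It springs back by itself.
- jaw_right (a joint): The same for the clip at y = -70 mm.
- glue_bottle: Bystander: white glue bottle, 60 mm across, 160 mm high, standing; origin at its underside.
- tape_roll: Bystander: roll of masking tape, 90 mm across, 25 mm high, lying flat; origin at its underside.
- offcut: Bystander: wood offcut 70 by 45 by 35 mm high off the +y end of the rack; origin at its underside.
- small_offcut: Bystander: wood offcut 50 by 50 by 22 mm high off the -y end of the clip board; origin at its underside.
- screwdriver: Bystander: screwdriver 200 mm long, lying along its x.
- hammer: Bystander: hammer 280 mm long, lying along its x.
- square: Bystander: joiner's try square, wooden stock 90 mm, steel blade 150 mm, lying flat beyond the clip board; origin under the middle of the stock.
There are look-alikes about, which are no part of the job. What is shaped like the part that bears tin_a_center but blue, pink or yellow is not meant.

How it is judged:
On the way, in this order (a step that is already met when the one before it is completed fails the run):
1. the bar sits in both clips, jaws sprung back, and is let go (x of bar_mid in the frame of clip_seat between -0.004 and 0.004 m and z of bar_mid in the frame of clip_seat between -0.004 and 0.004 m and y of bar_mid in the frame of clip_seat between -0.04 and 0.04 m and angle between the y axis of bar_mid and the y axis of clip_seat, either way round below 0.06 rad and value of joint each of jaw_left, jaw_right below 0.06 rad and contact force between bar and the fingers below 0.3 N), for 0.2 s.
2. the heaviest tin is held up, still and upright, and the two lighter ones stand on the rack ((((height (world z) of tin_a_center between 0.15 and 0.3 m and contact force between tin_a and the fingers above 2 N and angle between tin_a_center's own z axis and vertical below 0.3 rad and linear speed of tin_a below 0.03 m/s and contact force between tin_a and rack below 0.1 N and contact force between tin_a and clips below 0.1 N and contact force between tin_a and bar below 0.1 N and contact force between tin_a and tin_b below 0.1 N and contact force between tin_a and tin_c below 0.1 N) and (x of tin_b_center in the frame of rack between -0.012 and 0.012 m and y of tin_b_center in the frame of rack between -0.118 and 0.118 m and height (world z) of tin_b_center between 0.03 and 0.038 m and angle between tin_b_center's own z axis and vertical below 0.06 rad and contact force between tin_b and rack between 1.5 and 4.4 N) and (x of tin_c_center in the frame of rack between -0.012 and 0.012 m and y of tin_c_center in the frame of rack between -0.118 and 0.118 m and height (world z) of tin_c_center between 0.03 and 0.038 m and angle between tin_c_center's own z axis and vertical below 0.06 rad and contact force between tin_c and rack between 1.5 and 4.4 N)) or ((height (world z) of tin_b_center between 0.15 and 0.3 m and contact force between tin_b and the fingers above 2 N and angle between tin_b_center's own z axis and vertical below 0.3 rad and linear speed of tin_b below 0.03 m/s and contact force between tin_b and rack below 0.1 N and contact force between tin_b and clips below 0.1 N and contact force between tin_b and bar below 0.1 N and contact force between tin_b and tin_a below 0.1 N and contact force between tin_b and tin_c below 0.1 N) and (x of tin_a_center in the frame of rack between -0.012 and 0.012 m and y of tin_a_center in the frame of rack between -0.118 and 0.118 m and height (world z) of tin_a_center between 0.03 and 0.038 m and angle between tin_a_center's own z axis and vertical below 0.06 rad and contact force between tin_a and rack between 1.5 and 4.4 N) and (x of tin_c_center in the frame of rack between -0.012 and 0.012 m and y of tin_c_center in the frame of rack between -0.118 and 0.118 m and height (world z) of tin_c_center between 0.03 and 0.038 m and angle between tin_c_center's own z axis and vertical below 0.06 rad and contact force between tin_c and rack between 1.5 and 4.4 N)) or ((height (world z) of tin_c_center between 0.15 and 0.3 m and contact force between tin_c and the fingers above 2 N and angle between tin_c_center's own z axis and vertical below 0.3 rad and linear speed of tin_c below 0.03 m/s and contact force between tin_c and rack below 0.1 N and contact force between tin_c and clips below 0.1 N and contact force between tin_c and bar below 0.1 N and contact force between tin_c and tin_a below 0.1 N and contact force between tin_c and tin_b below 0.1 N) and (x of tin_a_center in the frame of rack between -0.012 and 0.012 m and y of tin_a_center in the frame of rack between -0.118 and 0.118 m and height (world z) of tin_a_center between 0.03 and 0.038 m and angle between tin_a_center's own z axis and vertical below 0.06 rad and contact force between tin_a and rack between 1.5 and 4.4 N) and (x of tin_b_center in the frame of rack between -0.012 and 0.012 m and y of tin_b_center in the frame of rack between -0.118 and 0.118 m and height (world z) of tin_b_center between 0.03 and 0.038 m and angle between tin_b_center's own z axis and vertical below 0.06 rad and contact force between tin_b and rack between 1.5 and 4.4 N)))), for 0.2 s.
At the end, for the whole second after the job is handed in: Bar home in both clips (4 mm across and up, 40 mm along), jaws back, untouched; heaviest tin gripped, still, upright (0.3 rad), centre 150 to 300 mm above the bench, on nothing else; the other two, weighing under 4.4 N, upright on the rack's plank within 12 mm of its middle line (all of step 1 and (((height (world z) of tin_a_center between 0.15 and 0.3 m and contact force between tin_a and the fingers above 2 N and angle between tin_a_center's own z axis and vertical below 0.3 rad and linear speed of tin_a below 0.03 m/s and contact force between tin_a and rack below 0.1 N and contact force between tin_a and clips below 0.1 N and contact force between tin_a and bar below 0.1 N and contact force between tin_a and tin_b below 0.1 N and contact force between tin_a and tin_c below 0.1 N) and (x of tin_b_center in the frame of rack between -0.012 and 0.012 m and y of tin_b_center in the frame of rack between -0.118 and 0.118 m and height (world z) of tin_b_center between 0.03 and 0.038 m and angle between tin_b_center's own z axis and vertical below 0.06 rad and contact force between tin_b and rack between 1.5 and 4.4 N) and (x of tin_c_center in the frame of rack between -0.012 and 0.012 m and y of tin_c_center in the frame of rack between -0.118 and 0.118 m and height (world z) of tin_c_center between 0.03 and 0.038 m and angle between tin_c_center's own z axis and vertical below 0.06 rad and contact force between tin_c and rack between 1.5 and 4.4 N)) or ((height (world z) of tin_b_center between 0.15 and 0.3 m and contact force between tin_b and the fingers above 2 N and angle between tin_b_center's own z axis and vertical below 0.3 rad and linear speed of tin_b below 0.03 m/s and contact force between tin_b and rack below 0.1 N and contact force between tin_b and clips below 0.1 N and contact force between tin_b and bar below 0.1 N and contact force between tin_b and tin_a below 0.1 N and contact force between tin_b and tin_c below 0.1 N) and (x of tin_a_center in the frame of rack between -0.012 and 0.012 m and y of tin_a_center in the frame of rack between -0.118 and 0.118 m and height (world z) of tin_a_center between 0.03 and 0.038 m and angle between tin_a_center's own z axis and vertical below 0.06 rad and contact force between tin_a and rack between 1.5 and 4.4 N) and (x of tin_c_center in the frame of rack between -0.012 and 0.012 m and y of tin_c_center in the frame of rack between -0.118 and 0.118 m and height (world z) of tin_c_center between 0.03 and 0.038 m and angle between tin_c_center's own z axis and vertical below 0.06 rad and contact force between tin_c and rack between 1.5 and 4.4 N)) or ((height (world z) of tin_c_center between 0.15 and 0.3 m and contact force between tin_c and the fingers above 2 N and angle between tin_c_center's own z axis and vertical below 0.3 rad and linear speed of tin_c below 0.03 m/s and contact force between tin_c and rack below 0.1 N and contact force between tin_c and clips below 0.1 N and contact force between tin_c and bar below 0.1 N and contact force between tin_c and tin_a below 0.1 N and contact force between tin_c and tin_b below 0.1 N) and (x of tin_a_center in the frame of rack between -0.012 and 0.012 m and y of tin_a_center in the frame of rack between -0.118 and 0.118 m and height (world z) of tin_a_center between 0.03 and 0.038 m and angle between tin_a_center's own z axis and vertical below 0.06 rad and contact force between tin_a and rack between 1.5 and 4.4 N) and (x of tin_b_center in the frame of rack between -0.012 and 0.012 m and y of tin_b_center in the frame of rack between -0.118 and 0.118 m and height (world z) of tin_b_center between 0.03 and 0.038 m and angle between tin_b_center's own z axis and vertical below 0.06 rad and contact force between tin_b and rack between 1.5 and 4.4 N)))); the arm keeps its last pose, push and grip.
It fails at once if a tin is tipped over (angle between any of tin_a_center, tin_b_center, tin_c_center's own z axis and vertical above 0.7 rad).
It fails at once if one of the other things on the bench is moved more than 30 mm (distance of any of glue_bottle, tape_roll, offcut, small_offcut, screwdriver, hammer, square from where it was at the start of the episode above 0.03 m).
It also fails if it takes over 72 s, if anything falls off the work surface, if the arm or the gripper's body presses on something with over 40 N, if the wrist force passes 120 N, or if a joint passes its speed limit or range.

### The arm

A 6-joint arm with a two-finger parallel gripper is mounted at the origin on the work surface. World frame = base frame: x ahead of the robot, y to its left, z up, the work surface at z = 0. Lengths are in m, angles in rad, forces in N, time in s.
With the tool pointing down it reaches from about 0.35 to 1 m from the base axis. Payload 7.1 kg.
Tool frame: the origin (TCP) lies on the mounting face of the last link; the fingertips stand 173 mm ahead of it and the grasp point (between the pads) lies 155 mm ahead of it (r.grasp_offset is the distance from the TCP to the grasp point, in m); z points along the fingers, y is the direction in which the jaws open and shut (so a half turn about z gives the same grasp; the last joint's range is limited). The gripper opens to 85 mm and grips with 20 to 120 N. Pads are 22 mm wide; open, the fingers measure 114 mm over their backs; the gripper's body (76 mm by 85 mm) begins 54 mm behind the grasp point. The pads swing forward as they close: fully open they stand 13 mm farther back than shut.
Start: joints at [-1.238, 0.423, 1.63, -0, 1.089, -0.019], TCP at [0.215, -0.587, 0.405] pointing down, gripper open.
Joint ranges: [-3, 3], [-0.9, 2.11], [0.09, 2.58], [-1.31, 4.45], [0.11, 2.69], [-2.54, 2.54]. Speed limits (rad/s): [2.39, 2.39, 3.01, 3.14, 3.14, 3.14].

### API

Orientations are given as a unit quaternion [x, y, z, w].
In Python, from plant import r gives the robot as it stands.
- The arm moves only by the tool drive_tool, never from a script. Its argument "rows" is a list of rows, each a list of 3 entries, a list of its own where there are three numbers: the shift along the tool's x, y, z normalised to -1 to 1, where 1 is 0.3 m, then the turn about the tool's z normalised to -1 to 1, where 1 is 60 degrees, then the opening, from 0 (shut) to 1 (fully open). A call has 1 to 12 rows; each row is the pose to reach, as a shift and turn from the pose commanded when the call began, along the tool's axes at that moment; what a row does not reach only later rows make up. A row lasts 1/8 s, in which the tool goes at most 62.5 mm and 10.7 degrees, less where a joint would pass 70% of its speed; a pose out of reach is approached as far as the arm can. A call with a number of a shift or a turn outside -1 to 1 is refused whole. A call with a gripper value outside its range is refused whole. The fingers move at their own pace and stop on an object; the grip force is fixed at half the most. Time passes only in rows, so rows that repeat a pose let the fingers close. It gives the time, the measured TCP pose, the force and the opening at its end, in the units of the state.
- r.state(): the state, without advancing time (a new reading comes with each control period).
- r.snapshot(name): name is "scene" or "top" or "wrist"; returns a dict with "image" (400x640x3 uint8, red, green, blue), "fx", "fy", "cx", "cy" (pixels), "camera_from_world" (4x4, takes a point from world to camera coordinates). Camera axes: x right, y up, looking along -z (the intrinsics and any distortion apply to the point x, -y, -z); pixel columns grow to the right and rows downward; lengths in m; the calibration is good to about 2 mm. A picture is of the moment at which its call begins. There is no depth.
- r.finish_job(): hands the job in, once; it reports no verdict.
The state is a dict: "t": time; "joints": joint angles; "qd": joint speeds; "joint_efforts": joint torques, N m; "ee_pos": TCP position; "tcp_rot": TCP orientation; "wrist_force": force on the tool from outside, world axes, zero at the start; "moment": the same for the moment, N m; "finger_gap": finger opening in m.
Only numpy, scipy, OpenCV 4.12 (cv2) and the standard library are available. Lean on these libraries where they do the work, as an engineer would, in place of code of your own. Each camera call takes 0.05 s, during which the arm holds its last target.

## Working session

There is one attempt and no reset: what is moved stays moved. The work goes in short steps, Python scripts to look and compute and a tool call to move; the robot and the scene stay as the last step left them, time stands still between calls to the robot, and variables do not carry over. Pictures are saved under pics/ and viewed, and the job is handed in when it is done.

Besides the shell and the picture viewer there is one more tool, called after ">>>" as name(argument=value, ...) on one line, values as JSON. drive_tool: Moves the arm, as the interface text tells. Scaled input: -1 to 1 covers 0.3 m each way for a shift and 60 degrees each way for a turn. Its arguments: {"type":"object","properties":{"rows":{"type":"array","items":{"type":"array"}}},"required":["rows"]}

```bash
ls; mkdir -p pics; python3 - <<'E'
from plant import r
import cv2
print(r.state())
for n in ["scene","top","wrist"]:
    s=r.snapshot(n); cv2.imwrite(f"pics/{n}0.png",s["image"][:,:,::-1]); print(n,s["fx"],s["fy"],s["cx"],s["cy"],s["camera_from_world"],[k for k in s])
E
```

```text
pics
{'t': 0.0, 'joints': array([-1.23801175e+00,  4.23839085e-01,  1.63066456e+00, -1.36834900e-05,
        1.08861457e+00, -1.89804218e-02]), 'qd': array([ 0.00028223, -0.00131172, -0.00182022, -0.00093974, -0.00200051,
        0.00066096]), 'joint_efforts': array([ 3.06726011e-03, -5.57379413e+01, -2.81742883e+01,  1.40267125e-04,
        7.20722615e-03,  2.90856065e-06]), 'ee_pos': array([ 0.21529269, -0.58646009,  0.40395658]), 'tcp_rot': array([ 9.84571662e-01,  1.74980170e-01, -1.25176534e-04, -7.52465730e-04]), 'wrist_force': array([0.06787469, 0.14678051, 0.17122262]), 'moment': array([-0.01235322, -0.01041534,  0.00899905]), 'finger_gap': 0.08539967927570909}
scene 462.0800143750493 462.0800143750493 319.730661676402 200.51477334610246 [[-0.51423209  0.85751898 -0.01505186  0.29332568]
 [-0.62387021 -0.3619609   0.69265451  0.29571591]
 [ 0.5885162   0.36557558  0.72111245 -1.69905102]
 [ 0.          0.          0.          1.        ]] ['image', 'fx', 'fy', 'cx', 'cy', 'camera_from_world']
top 508.99883582509403 508.99883582509403 320.4593624915575 197.4570393101821 [[-0.0289245  -0.99945198 -0.01609722  0.03327251]
 [ 0.9950949  -0.03031504  0.0941655  -0.56912871]
 [-0.09460188 -0.01329457  0.99542641 -1.55974246]
 [ 0.          0.          0.          1.        ]] ['image', 'fx', 'fy', 'cx', 'cy', 'camera_from_world']
wrist 345.0265242428256 345.0265242428256 318.3353103764971 205.6386567472105 [[ 3.44585271e-01 -9.38754998e-01 -2.09275449e-04 -6.24511159e-01]
 [ 8.87049752e-01  3.25678969e-01 -3.27224612e-01  4.13657998e-02]
 [ 3.07251897e-01  1.12571144e-01  9.44946564e-01 -3.80300950e-01]
 [ 0.00000000e+00  0.00000000e+00  0.00000000e+00  1.00000000e+00]] ['image', 'fx', 'fy', 'cx', 'cy', 'camera_from_world']
```

View pics/scene0.png

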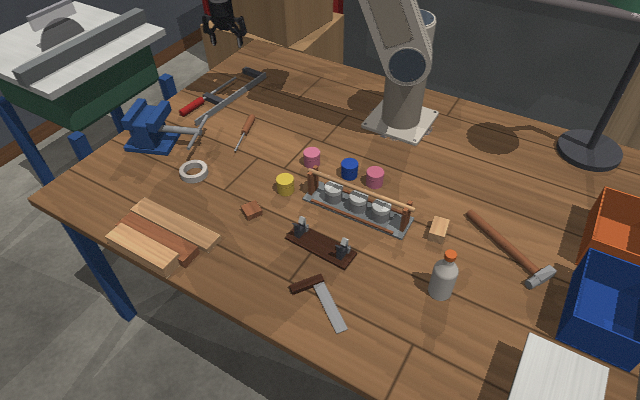

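View pics/top0.png

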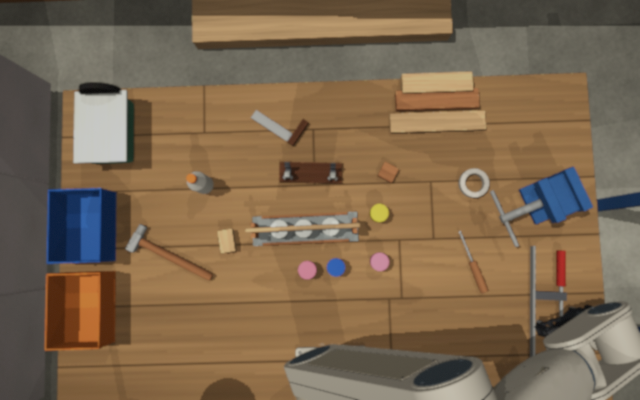

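View pics/wrist0.png

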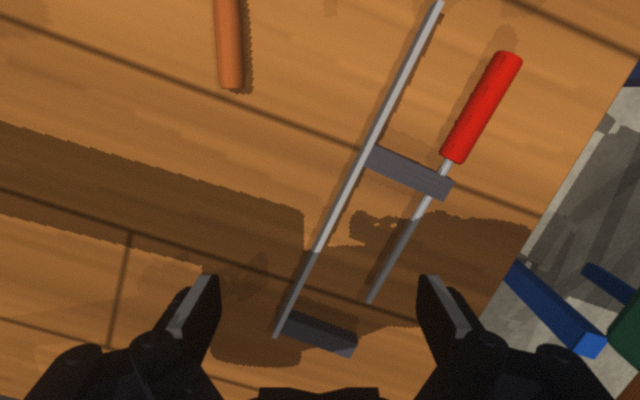

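The scene view shows the rack with its bar near (360,205) and the clip board near (320,245). In the top view the rack is at (305,229), the clip board at (311,173), and the coloured decoy tins sit around them. Next I'll zoom in to measure.

```bash
cat > h.py <<'E'
import numpy as np, cv2
from plant import r
def ray(s,u,v):
    T=np.array(s["camera_from_world"]); R=T[:3,:3]; t=T[:3,3]
    d=R.T@np.array([(u-s["cx"])/s["fx"],-(v-s["cy"])/s["fy"],-1.]); return -R.T@t,d
def px2w(s,u,v,z):
    c,d=ray(s,u,v); return c+d*(z-c[2])/d[2]
def w2px(s,p):
    T=np.array(s["camera_from_world"]); q=T[:3,:3]@np.array(p)+T[:3,3]
    return np.array([s["cx"]+s["fx"]*q[0]/-q[2], s["cy"]+s["fy"]*q[1]/q[2]])
def crop(s,name,x0,y0,x1,y1,k):
    im=cv2.resize(np.ascontiguousarray(s["image"][y0:y1,x0:x1,::-1]),None,fx=k,fy=k,interpolation=cv2.INTER_CUBIC)
    cv2.imwrite(f"pics/{name}.png",im)
E
python3 - <<'E'
from h import *
import pickle
d={n:r.snapshot(n) for n in("scene","top")}
pickle.dump(d,open("s0.pkl","wb"))
crop(d["top"],"topz",235,140,395,250,5)
crop(d["scene"],"scz",270,150,430,270,5)
E
```

```text
(no output)
```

View pics/topz.png

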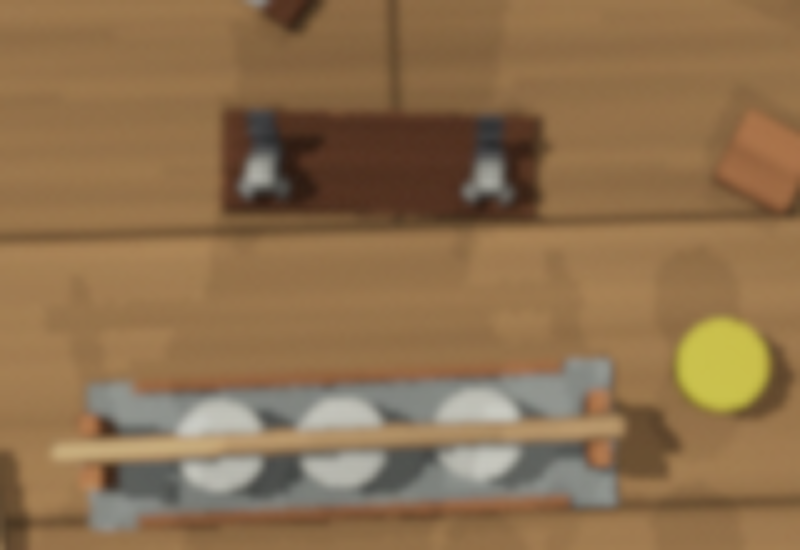

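View pics/scz.png

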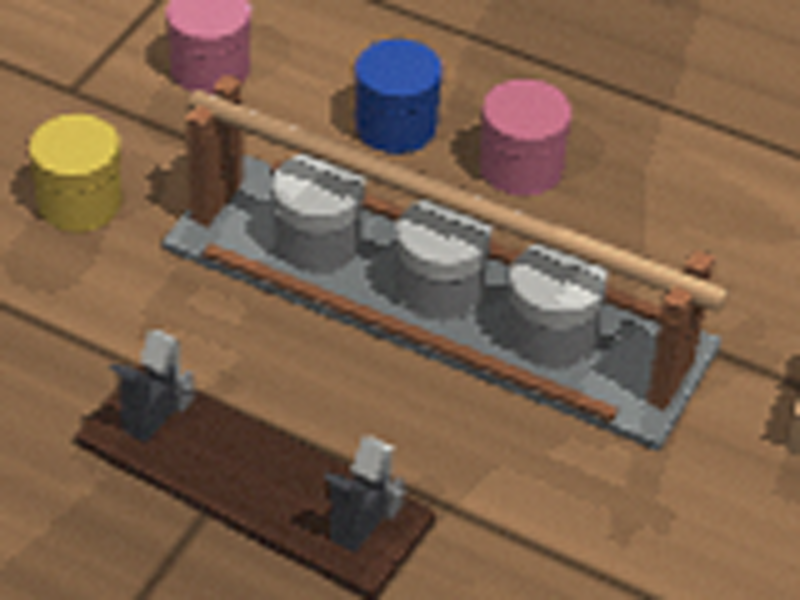

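```bash
python3 - <<'E'
from h import *
import pickle
d=pickle.load(open("s0.pkl","rb")); s=d["top"]
f=lambda u,v,z:px2w(s,235+(u+.5)/5-.5,140+(v+.5)/5-.5,z).round(4)
g=lambda u,v,z:px2w(d["scene"],270+(u+.5)/5-.5,150+(v+.5)/5-.5,z).round(4)
print("bar top",f(52,452,.088),f(623,426,.088)); print("bar scene",g(198,100,.088),g(722,297,.088))
print("board",[f(*p,.01) for p in((222,107),(543,117),(540,215),(222,210))])
print("rack",[f(*p,.008) for p in((88,385),(610,358),(617,505),(90,528))])
print("rack sc",[g(*p,.008) for p in((163,240),(657,443),(717,342))])
print("board sc",[g(*p,.01) for p in((77,436),(373,595),(435,518))])
print("tins",[f(*p,.06) for p in((220,445),(343,443),(478,433))])
print("yel",f(723,364,.06), "pink/blue",[px2w(s,*p,.06).round(3) for p in((307,270),(336,267),(380,262))])
# grasp frame
from scipy.spatial.transform import Rotation as R
print(R.from_quat(r.state()["tcp_rot"]).as_matrix().round(3), r.grasp_offset)
E
```

```text
bar top [0.4734 0.2437 0.088 ] [ 0.4788 -0.0974  0.088 ]
bar scene [ 0.4761 -0.0919  0.088 ] [0.4683 0.2427 0.088 ]
board [array([0.6918, 0.1449, 0.01  ]), array([ 0.6789, -0.0586,  0.01  ]), array([ 0.6165, -0.0547,  0.01  ]), array([0.6259, 0.1463, 0.01  ])]
rack [array([0.5177, 0.2334, 0.008 ]), array([ 0.5248, -0.0957,  0.008 ]), array([ 0.4327, -0.0968,  0.008 ]), array([0.4279, 0.2336, 0.008 ])]
rack sc [array([ 0.5218, -0.0918,  0.008 ]), array([0.5168, 0.2352, 0.008 ]), array([0.4291, 0.2344, 0.008 ])]
board sc [array([ 0.6789, -0.0497,  0.01  ]), array([0.6901, 0.148 , 0.01  ]), array([0.628 , 0.1526, 0.01  ])]
tins [array([0.4756, 0.1458, 0.06  ]), array([0.4746, 0.071 , 0.06  ]), array([ 0.4782, -0.0111,  0.06  ])]
yel [ 0.5157 -0.1612  0.06  ] pink/blue [array([0.348, 0.063, 0.06 ]), array([ 0.355, -0.025,  0.06 ]), array([ 0.366, -0.158,  0.06 ])]
[[ 0.939  0.345 -0.   ]
 [ 0.345 -0.939  0.001]
 [-0.    -0.001 -1.   ]] 0.1547
```

>>> drive_tool(rows=[[[0.9, -0.82, 0], -0.6, 1], [[0.9, -0.82, 0], -0.6, 1], [[0.9, -0.82, 0], -0.6, 1], [[0.9, -0.82, 0], -0.6, 1], [[0.9, -0.82, 0], -0.6, 1], [[0.9, -0.82, 0], -0.6, 1], [[0.9, -0.82, 0], -0.6, 1], [[0.9, -0.82, 0], -0.6, 1]])

```text
t: 1.25
ee_pos: [0.3842, -0.2628, 0.4048]
tcp_rot: [0.882, 0.471, -0.0, 0.0]
wrist_force: [0.2, -0.2, -0.0]
finger_gap: 0.0855
```

>>> drive_tool(rows=[[[1, -0.14, 0], -0.58, 1], [[1, -0.14, 0], -0.58, 1], [[1, -0.14, 0], -0.58, 1], [[1, -0.14, 0], -0.58, 1], [[1, -0.14, 0], -0.58, 1], [[1, -0.14, 0], -0.58, 1], [[1, -0.14, 0], -0.58, 1]])

```text
t: 2.12
ee_pos: [0.5162, 0.0086, 0.4044]
tcp_rot: [0.702, 0.713, -0.0, -0.0]
wrist_force: [-0.2, -0.6, 0.6]
finger_gap: 0.0854
```

```bash
python3 - <<'E'
from h import *
import pickle
from scipy.spatial.transform import Rotation as R
s=r.snapshot("wrist"); pickle.dump(s,open("w1.pkl","wb")); crop(s,"w1",0,0,640,400,1.25)
st=r.state(); print(st["ee_pos"],R.from_quat(st["tcp_rot"]).as_matrix().round(3),st["t"])
T=s["camera_from_world"]; print("cam",-T[:3,:3].T@T[:3,3])
E
```

```text
[0.51596136 0.00825591 0.40442869] [[-0.015  1.    -0.001]
 [ 1.     0.015 -0.   ]
 [-0.    -0.001 -1.   ]] 2.175
cam [0.51558345 0.09342469 0.37307752]
```

View pics/w1.png

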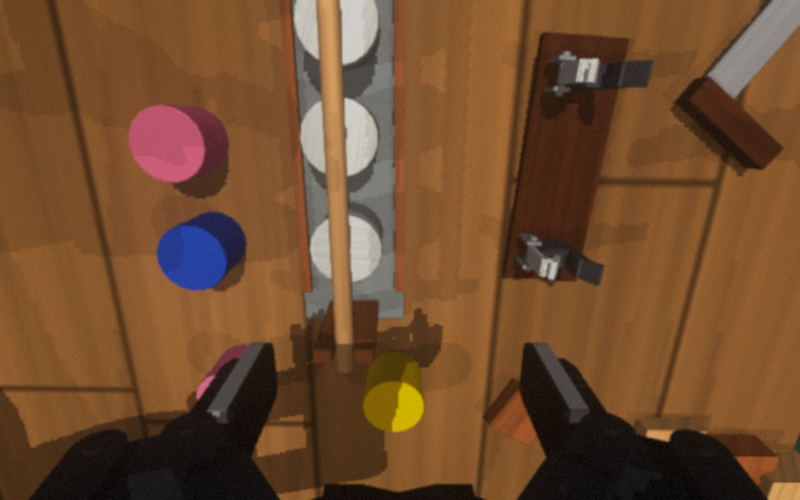

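>>> drive_tool(rows=[[[-0.5, 0.2, 0], 0, 1], [[-0.5, 0.2, 0], 0, 1], [[-0.5, 0.2, 0], 0, 1], [[-0.5, 0.2, 0], 0, 1], [[-0.5, 0.2, 0], 0, 1]])

```text
t: 2.8
ee_pos: [0.5778, -0.1401, 0.4044]
tcp_rot: [0.702, 0.712, -0.0, -0.001]
wrist_force: [0.4, -0.0, 0.7]
finger_gap: 0.0857
```

```bash
python3 - <<'E'
from h import *
import pickle
s=r.snapshot("wrist"); pickle.dump(s,open("w2.pkl","wb")); crop(s,"w2",0,0,640,400,1.25)
print(r.state()["ee_pos"])
E
```

```text
[ 0.57785406 -0.13941133  0.4045622 ]
```

View pics/w2.png

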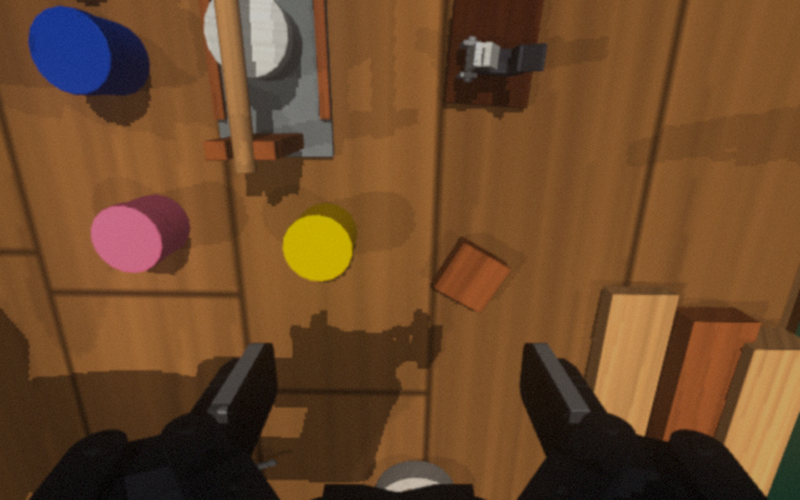

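>>> drive_tool(rows=[[[0.82, 0, -0.1], 0, 1], [[0.82, 0, -0.1], 0, 1], [[0.82, 0, -0.1], 0, 1], [[0.82, 0, -0.1], 0, 1], [[0.82, 0, -0.1], 0, 1], [[0.82, 0, -0.1], 0, 1]])

```text
t: 3.6
ee_pos: [0.5739, 0.1074, 0.4347]
tcp_rot: [0.7, 0.714, -0.0, 0.0]
wrist_force: [0.1, 1.2, -0.0]
finger_gap: 0.0853
```

```bash
python3 - <<'E'
from h import *
import pickle
s=r.snapshot("wrist"); pickle.dump(s,open("w3.pkl","wb")); crop(s,"w3",0,0,640,400,1.25)
crop(s,"w3b",100,20,300,350,1.8) if 0 else None
T=s["camera_from_world"]; print("cam",-T[:3,:3].T@T[:3,3])
print(r.state()["ee_pos"])
E
```

```text
cam [0.57307471 0.1922528  0.40342429]
[0.57409921 0.10658215 0.43458464]
```

View pics/w3.png

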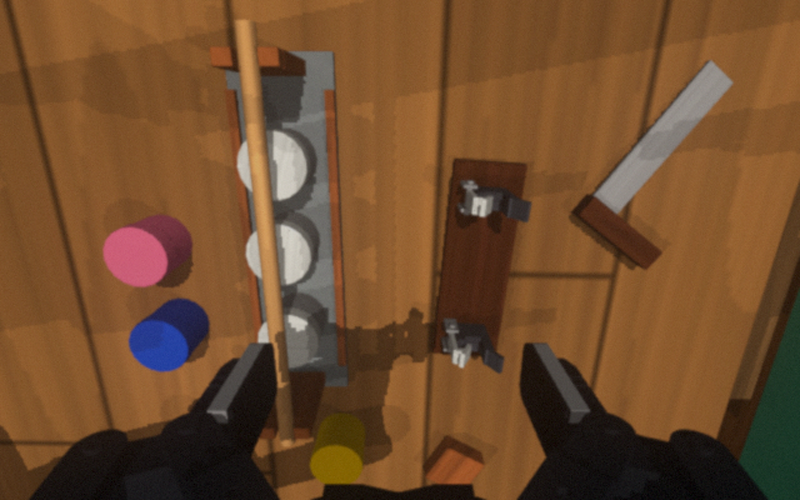

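The third wrist view shows the whole bar, from (246,22) to (288,442), the rack, and the board from (453,160) to (500,360). I'll zoom in for measurements.

```bash
python3 - <<'E'
from h import *
import pickle
s=pickle.load(open("w3.pkl","rb"))
crop(s,"w3c",330,115,450,305,3.1)
crop(s,"w3r",155,5,305,365,1.65)
a=cv2.imread("pics/w3c.png");b=cv2.imread("pics/w3r.png");print(a.shape,b.shape)
c=np.zeros((600,640,3),np.uint8); c[:a.shape[0],:a.shape[1]]=a; c[:b.shape[0],380:380+b.shape[1]]=b; cv2.imwrite("pics/w3cr.png",c)
E
```

```text
(589, 372, 3) (594, 248, 3)
```

View pics/w3cr.png

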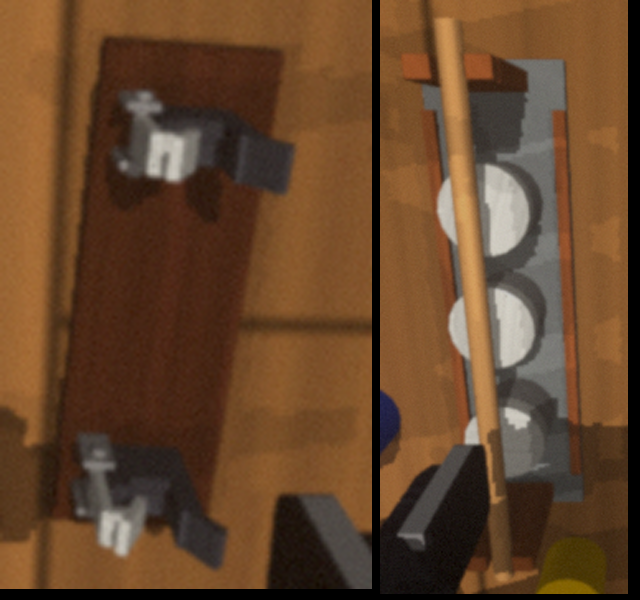

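```bash
python3 - <<'E'
from h import *
import pickle
s=pickle.load(open("w3.pkl","rb"))
f=lambda u,v,z:px2w(s,330+(u+.5)/3.1-.5,115+(v+.5)/3.1-.5,z).round(4)
g=lambda u,v,z:px2w(s,155+(u-380+.5)/1.65-.5,5+(v+.5)/1.65-.5,z).round(4)
print("board",f(103,38,.01),f(284,52,.01),f(55,517,.01),f(80,272,.01),f(247,285,.01))
print("tine top ends 73mm?",f(265,162,.073),f(200,542,.073))
print("bar",g(449,19,.088),g(503,575,.088),"mid-ish",g(476,300,.088))
print("rack corners",g(422,59,.008),g(565,61,.008),g(583,500,.008))
print("lids",g(491,210,.06),g(498,327,.06))
E
```

```text
board [0.6237 0.1495 0.01  ] [0.6896 0.1458 0.01  ] [ 0.6156 -0.0488  0.01  ] [0.6202 0.0603 0.01  ] [0.6856 0.0562 0.01  ]
tine top ends 73mm? [0.6689 0.119  0.073 ] [ 0.6611 -0.0195  0.073 ]
bar [0.4732 0.2435 0.088 ] [ 0.4772 -0.0972  0.088 ] mid-ish [0.4747 0.0998 0.088 ]
rack corners [0.4286 0.2338 0.008 ] [0.5187 0.2343 0.008 ] [ 0.5236 -0.0927  0.008 ]
lids [0.4795 0.1474 0.06  ] [0.4785 0.0739 0.06  ]
```

>>> drive_tool(rows=[[[-0.107, -0.332, 0.2], 0, 1], [[-0.107, -0.332, 0.4], 0, 1], [[-0.107, -0.332, 0.45], 0, 1], [[-0.107, -0.332, 0.45], 0, 1], [[-0.107, -0.332, 0.45], 0, 1], [[-0.107, -0.332, 0.45], 0, 1]])

```text
t: 4.4
ee_pos: [0.4774, 0.0731, 0.3017]
tcp_rot: [0.701, 0.713, 0.002, 0.001]
wrist_force: [0.8, -0.7, -0.2]
finger_gap: 0.0851
```

```bash
python3 - <<'E'
from h import *
import pickle
s=r.snapshot("wrist"); pickle.dump(s,open("w4.pkl","wb")); crop(s,"w4",0,0,640,400,1.25)
st=r.state(); print(st["ee_pos"],st["qd"].round(4),st["tcp_rot"])
print(w2px(s,[0.4752,.0732,.088])*1.25,w2px(s,[0.4732,.2435,.088])*1.25)
E
```

```text
[0.47713922 0.07318937 0.30149572] [ 0.0036  0.0029  0.0122  0.0016 -0.0036  0.    ] [0.70123758 0.71292486 0.00158326 0.00122648]
[389.25147604 300.63651996] [ 388.21431729 -163.24934835]
```

View pics/w4.png

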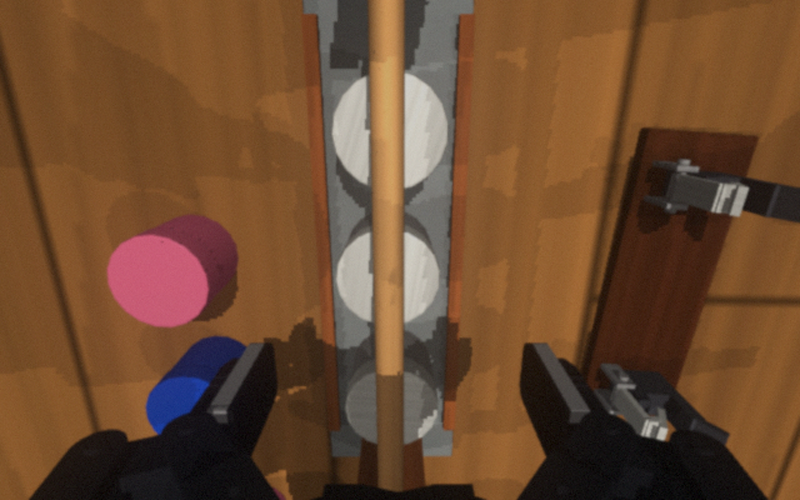

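>>> drive_tool(rows=[[[0, -0.006, 0.1], 0, 1], [[0, -0.006, 0.195], 0, 1], [[0, -0.006, 0.195], 0, 1], [[0, -0.006, 0.195], 0, 1], [[0, -0.006, 0.195], 0, 0], [[0, -0.006, 0.195], 0, 0], [[0, -0.006, 0.195], 0, 0], [[0, -0.006, 0.195], 0, 0], [[0, -0.006, 0.195], 0, 0], [[0, -0.006, 0.195], 0, 0]])

```text
t: 5.7
ee_pos: [0.4739, 0.073, 0.2415]
tcp_rot: [0.701, 0.713, 0.0, 0.0]
wrist_force: [-1.2, -0.1, 5.4]
finger_gap: 0.012
```

```bash
python3 - <<'E'
from h import *
s=r.snapshot("wrist"); crop(s,"w5",0,0,640,400,1.25)
st=r.state(); print({k:np.round(st[k],4) for k in("t","ee_pos","tcp_rot","wrist_force","finger_gap","moment")})
E
```

```text
{'t': np.float64(5.75), 'ee_pos': array([0.4739, 0.073 , 0.2415]), 'tcp_rot': array([7.012e-01, 7.130e-01, 1.000e-04, 0.000e+00]), 'wrist_force': array([-1.1693, -0.1655,  6.201 ]), 'finger_gap': np.float64(0.0121), 'moment': array([-0.0355,  0.1519,  0.0181])}
```

View pics/w5.png

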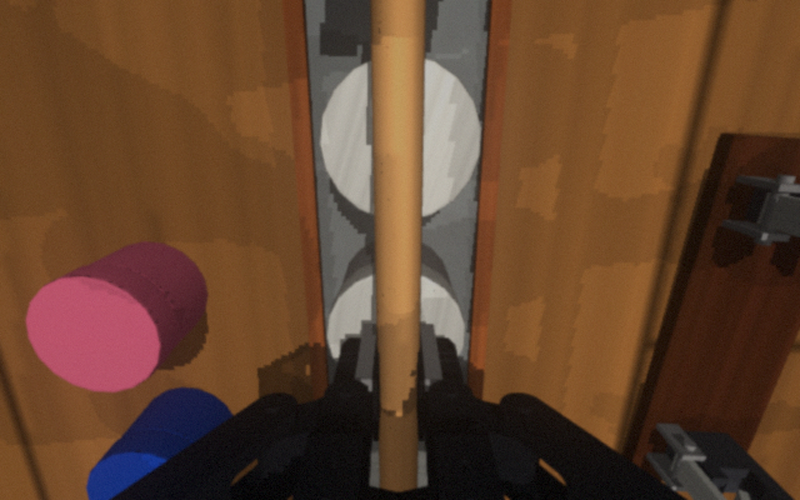

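>>> drive_tool(rows=[[[0, 0, -0.1], 0, 0], [[0, 0, -0.25], 0, 0], [[0, 0, -0.3], 0, 0], [[-0.02, 0.15, -0.3], 0, 0], [[-0.04, 0.3, -0.3], 0.03, 0], [[-0.06, 0.45, -0.3], 0.067, 0], [[-0.09, 0.595, -0.3], 0.067, 0], [[-0.09, 0.595, -0.3], 0.067, 0], [[-0.09, 0.595, -0.3], 0.067, 0], [[-0.09, 0.595, -0.3], 0.067, 0]])

```text
t: 7.0
ee_pos: [0.6516, 0.0492, 0.3307]
tcp_rot: [0.726, 0.688, -0.001, -0.001]
wrist_force: [-0.5, -0.3, -0.5]
finger_gap: 0.012
```

```bash
cat > look.py <<'E'
from h import *
import sys,pickle
n=sys.argv[1]
W=r.snapshot("wrist"); S=r.snapshot("scene"); T=r.snapshot("top")
pickle.dump((W,S,T),open(n+".pkl","wb"))
crop(W,n+"w",0,0,640,400,1.25); crop(S,n+"s",260,150,430,277,4.7); crop(T,n+"t",235,140,395,250,5)
st=r.state(); print({k:np.round(st[k],4).tolist() for k in("t","ee_pos","tcp_rot","wrist_force","finger_gap","moment")})
E
python3 look.py a
```

```text
{'t': 7.15, 'ee_pos': [0.6521, 0.0492, 0.3314], 'tcp_rot': [0.7256, 0.6881, -0.0001, -0.0001], 'wrist_force': [-0.0087, -0.7068, -0.5741], 'finger_gap': 0.0121, 'moment': [-0.014, -0.0221, -0.0135]}
```

View pics/aw.png

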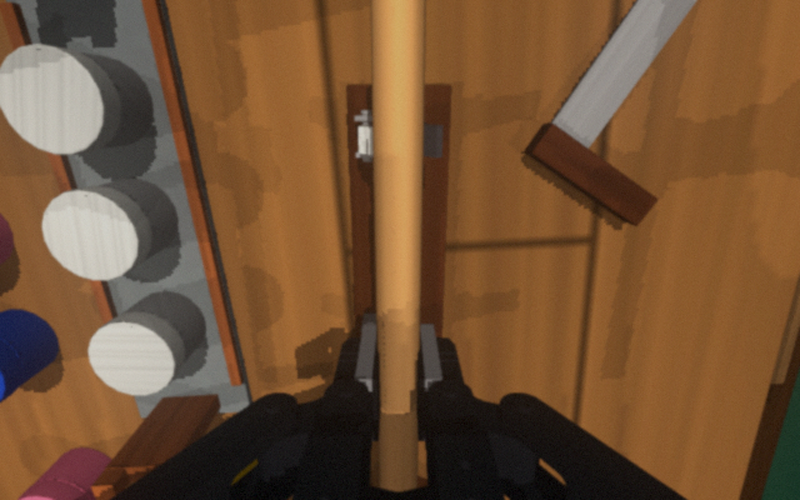

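View pics/as.png

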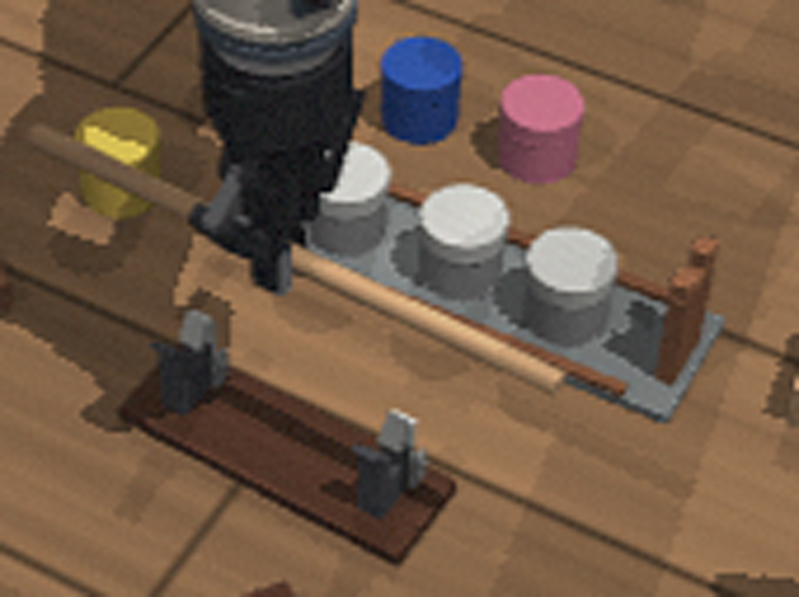

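View pics/at.png

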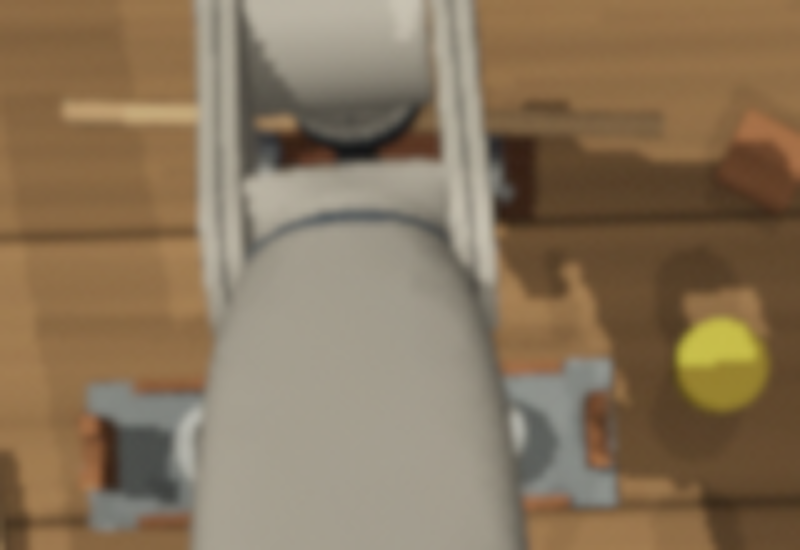

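```bash
python3 - <<'E'
from h import *
import pickle
W,S,T=pickle.load(open("a.pkl","rb"))
k=lambda u,v,z:px2w(W,(u+.5)/1.25-.5,(v+.5)/1.25-.5,z).round(4)
print("board edges",k(347,90,.01),k(451,90,.01),k(354,300,.01),k(445,300,.01))
print("bar",k(374,60,.177),k(425,60,.177),k(376,250,.177),k(421,250,.177))
print("tine/jaw edges at y",k(425,140,.07),k(373,140,.073))
crop(W,"awz",260,50,380,230,3.3)
E
```

```text
board edges [0.625  0.1459 0.01  ] [0.69   0.1424 0.01  ] [0.6169 0.0019 0.01  ] [ 0.6837 -0.0016  0.01  ]
bar [0.651  0.1459 0.177 ] [0.6642 0.1452 0.177 ] [0.6479 0.0941 0.177 ] [0.6613 0.0934 0.177 ]
tine/jaw edges at y [0.6694 0.1174 0.07  ] [0.6429 0.119  0.073 ]
```

View pics/awz.png

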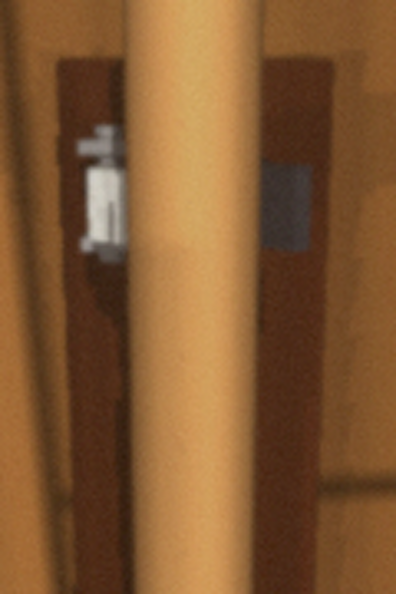

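```bash
python3 - <<'E'
from h import *
import pickle
W,S,T=pickle.load(open("a.pkl","rb")); w3=pickle.load(open("w3.pkl","rb"));w4=pickle.load(open("w4.pkl","rb"))
c=np.array([.6526,.049]);yaw=-.052; ux=np.array([np.cos(yaw),np.sin(yaw)]);uy=np.array([-np.sin(yaw),np.cos(yaw)])
def P(x,y,z): return [*(c+ux*x+uy*y),z]
out=[]
for s,box,k in((S,(285,205,365,275),5),(w3,(340,120,440,300),3.3),(w4,(460,100,640,370),2)):
    x0,y0,x1,y1=box
    im=cv2.resize(np.ascontiguousarray(s["image"][y0:y1,x0:x1,::-1]),None,fx=k,fy=k,interpolation=cv2.INTER_CUBIC)
    q=lambda p:tuple(((w2px(s,p)-[x0,y0]+.5)*k-.5).round().astype(int).tolist())
    for y in(70,-70):
        for x,col in((-8,(0,255,0)),(8,(0,0,255))):
            for yy in (-8,8):
                cv2.line(im,q(P(x/1e3,(y+yy)/1e3,.036)),q(P(x/1e3,(y+yy)/1e3,.073)),col,1)
        th=np.linspace(0,6.28,24)
        for t in th: cv2.circle(im,q(P(.007*np.cos(t),(y+8)/1e3,.044+.007*np.sin(t))),0,(255,255,0),-1)
    out.append(im)
for i,o in enumerate(out): cv2.imwrite(f"pics/ov{i}.png",o); print(o.shape)
E
```

```text
(350, 400, 3)
(594, 330, 3)
(540, 360, 3)
```

View pics/ov0.png

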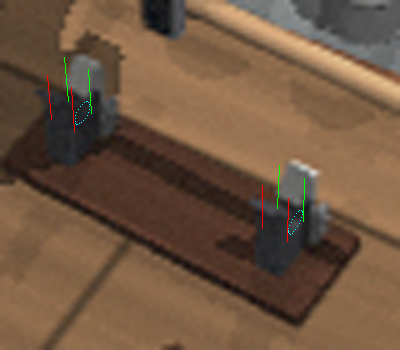

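View pics/ov1.png

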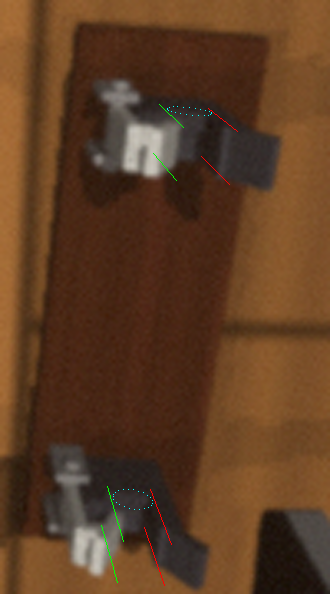

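View pics/ov2.png

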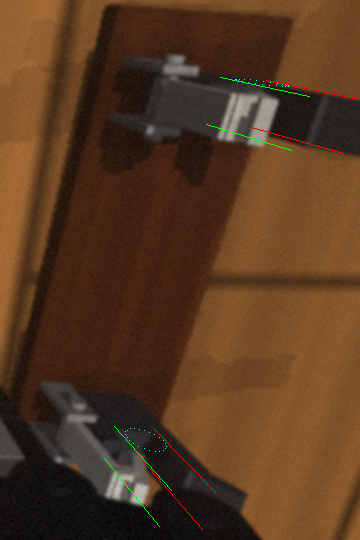

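>>> drive_tool(rows=[[[0, 0, 0.15], 0, 0], [[0, 0, 0.28], 0, 0], [[0, 0, 0.36], 0, 0], [[0, 0, 0.36], 0, 0], [[0, 0, 0.36], 0, 0]])

```text
t: 7.78
ee_pos: [0.6531, 0.0491, 0.2244]
tcp_rot: [0.726, 0.688, 0.001, 0.0]
wrist_force: [-0.3, 0.3, 0.1]
finger_gap: 0.0118
```

```bash
python3 look.py b
```

```text
{'t': 7.925, 'ee_pos': [0.6533, 0.0491, 0.2248], 'tcp_rot': [0.7257, 0.688, 0.001, 0.0008], 'wrist_force': [-0.2725, -0.0642, -0.2796], 'finger_gap': 0.0125, 'moment': [0.0539, -0.0016, 0.0174]}
```

View pics/bw.png

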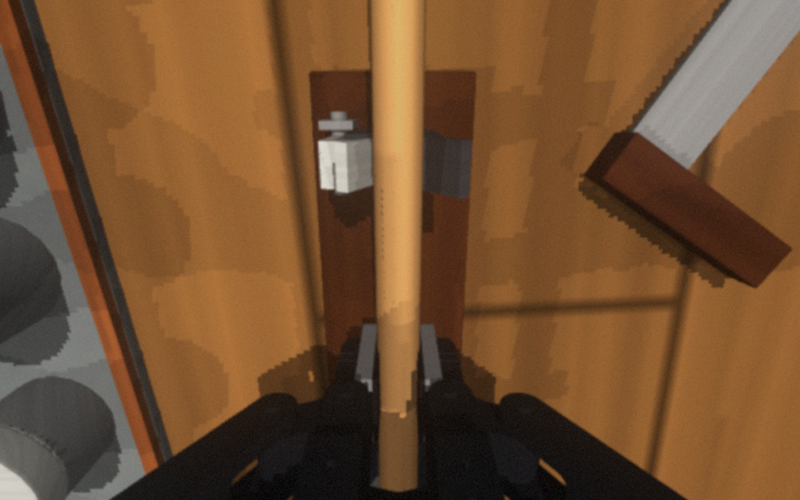

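View pics/bs.png

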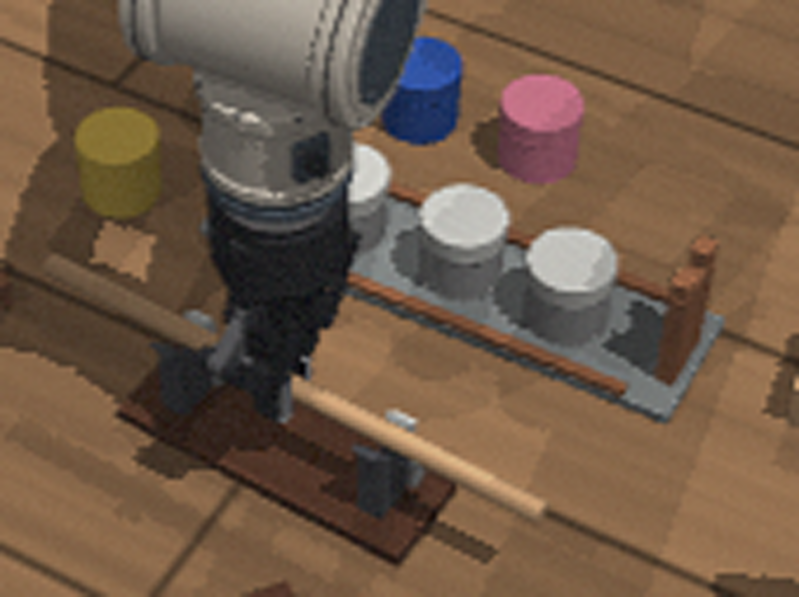

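```bash
python3 - <<'E'
from h import *
import pickle
W,S,T=pickle.load(open("b.pkl","rb"))
k=lambda u,v,z:px2w(W,(u+.5)/1.25-.5,(v+.5)/1.25-.5,z)
a=(k(311,90,.01)+k(475,90,.01))/2; b=(k(325,300,.01)+k(463,300,.01))/2
c=(k(372,60,.0713)+k(425,60,.0713))/2; d=(k(376,250,.0713)+k(421,250,.0713))/2
line=lambda p,q,y:p[0]+(q[0]-p[0])*(y-p[1])/(q[1]-p[1])
for y in(-.02,.049,.119): print(y,line(a,b,y).round(4),line(c,d,y).round(4))
print(k(311,90,.01),k(475,90,.01))
print(w2px(W,[*( (.6566,.119)),.052])*1.25)
E
```

```text
-0.02 0.6488 0.6507
0.049 0.6524 0.6543
0.119 0.6561 0.658
[0.62475545 0.1421876  0.01      ] [0.68964231 0.13872771 0.01      ]
[393.68383966 156.6416942 ]
```

>>> drive_tool(rows=[[[0, -0.006, 0], 0, 0], [[0, -0.006, 0.02], 0, 0], [[0, -0.006, 0.035], 0, 0], [[0, -0.006, 0.05], 0, 0], [[0, -0.006, 0.065], 0, 0], [[0, -0.006, 0.08], 0, 0], [[0, -0.006, 0.09], 0, 0], [[0, -0.006, 0.09], 0, 0]])

```text
t: 8.93
ee_pos: [0.6508, 0.0491, 0.1974]
tcp_rot: [0.726, 0.688, -0.0, -0.0]
wrist_force: [-3.3, -0.8, 14.5]
finger_gap: 0.012
```

```bash
python3 look.py c
```

```text
{'t': 9.075, 'ee_pos': [0.6508, 0.0491, 0.1974], 'tcp_rot': [0.7258, 0.6879, -0.0002, -0.0002], 'wrist_force': [-3.6462, -0.2032, 13.7136], 'finger_gap': 0.0122, 'moment': [-0.0988, 0.549, -0.0443]}
```

View pics/cw.png

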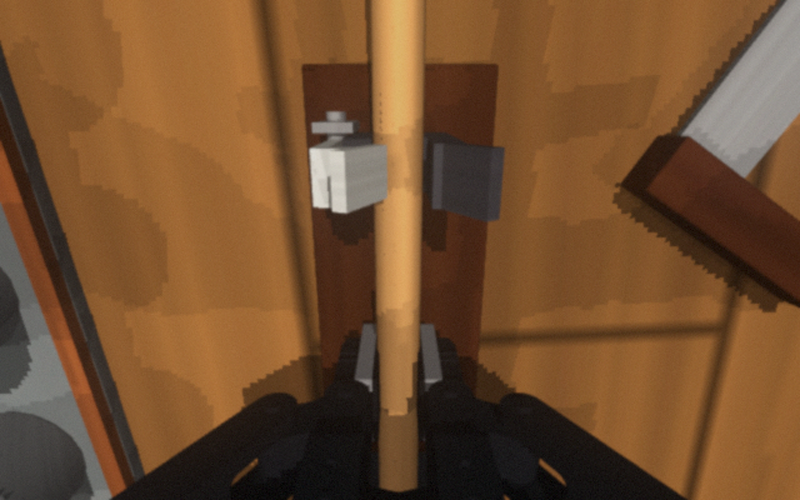

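View pics/cs.png

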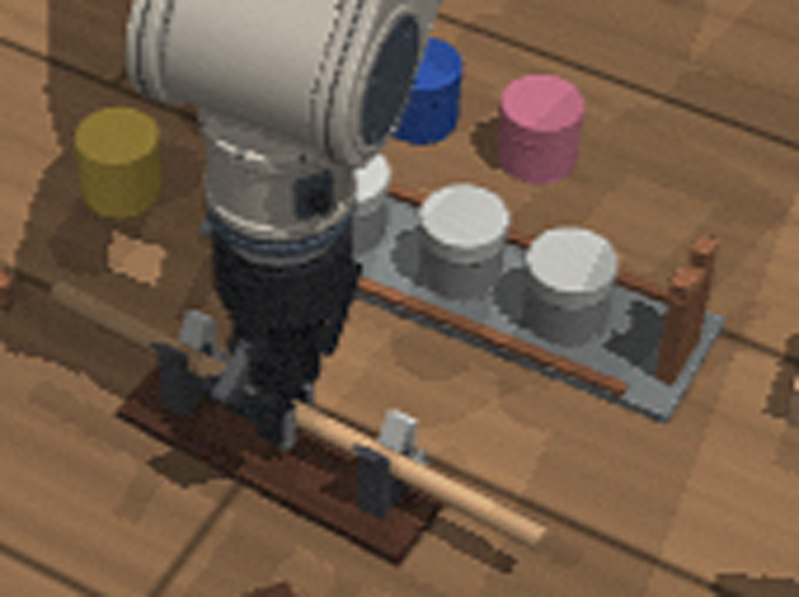

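>>> drive_tool(rows=[[[0, 0, 0.006], 0, 0], [[0, 0, 0.012], 0, 0], [[0, 0, 0.012], 0, 0], [[0, 0, 0.012], 0, 0]])

```text
t: 9.57
ee_pos: [0.6509, 0.0491, 0.197]
tcp_rot: [0.726, 0.688, -0.0, -0.0]
wrist_force: [-13.8, -0.5, 40.9]
finger_gap: 0.0119
```

```bash
python3 look.py d; python3 - <<'E'
from h import *
import pickle
W,S,T=pickle.load(open("d.pkl","rb"));crop(S,"dsz",270,195,390,275,6.5)
crop(W,"dwz",230,60,420,200,4)
E
```

```text
{'t': 9.725, 'ee_pos': [0.6509, 0.0491, 0.1971], 'tcp_rot': [0.7258, 0.6879, -0.0002, -0.0001], 'wrist_force': [-14.4658, -1.3476, 41.7966], 'finger_gap': 0.0121, 'moment': [-0.2278, 2.1674, -0.0181]}
```

View pics/dsz.png

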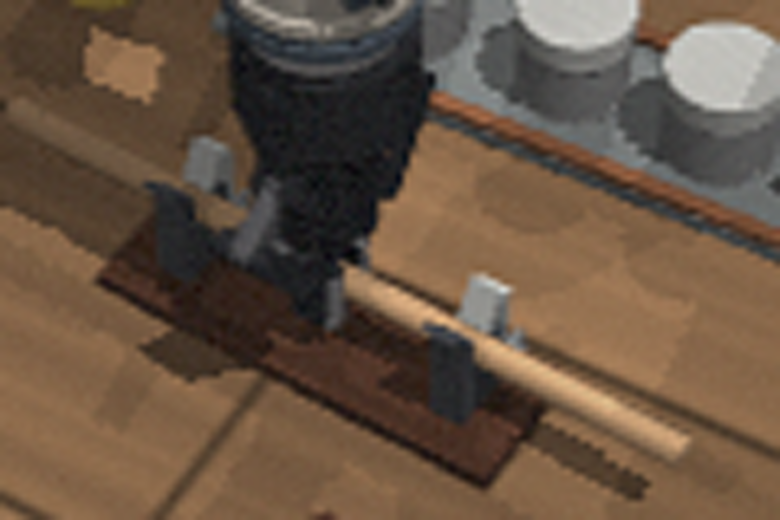

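View pics/dwz.png

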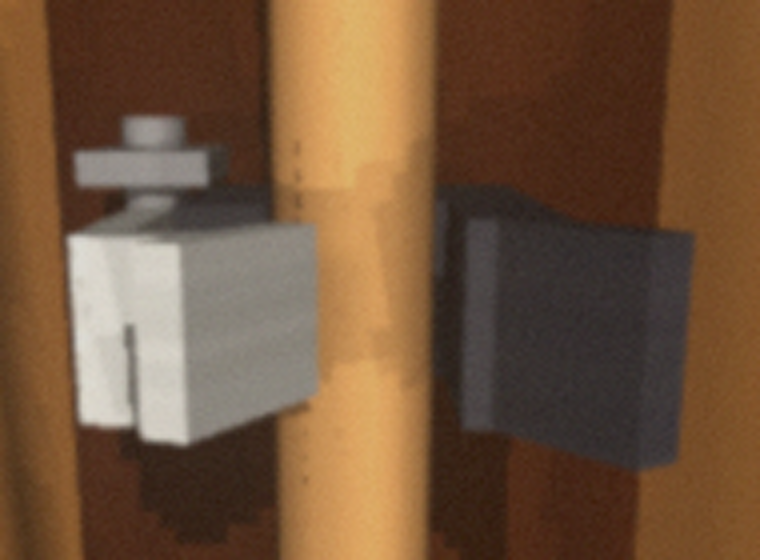

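>>> drive_tool(rows=[[[0, 0, -0.012], 0, 0], [[0, 0, -0.014], 0, 0], [[0, 0, -0.014], 0, 0.3], [[0, 0, -0.014], 0, 0.5], [[0, 0, -0.014], 0, 1], [[0, 0, -0.014], 0, 1], [[0, 0, -0.014], 0, 1], [[0, 0, -0.1], 0, 1], [[0, 0, -0.3], 0, 1], [[0, 0, -0.5], 0, 1], [[0, 0, -0.5], 0, 1], [[0, 0, -0.5], 0, 1]])

```text
t: 11.22
ee_pos: [0.6506, 0.0491, 0.3426]
tcp_rot: [0.726, 0.688, 0.0, 0.0]
wrist_force: [-0.0, 0.7, 0.3]
finger_gap: 0.0849
```

```bash
python3 look.py e; python3 - <<'E'
from h import *
import pickle
W,S,T=pickle.load(open("e.pkl","rb"));crop(S,"esz",270,195,390,275,6.5)
E
```

```text
{'t': 11.375, 'ee_pos': [0.6504, 0.0491, 0.3408], 'tcp_rot': [0.7257, 0.688, -0.0012, -0.001], 'wrist_force': [-0.905, -0.0868, -0.1557], 'finger_gap': 0.0855, 'moment': [0.0043, 0.0016, -0.0336]}
```

View pics/esz.png

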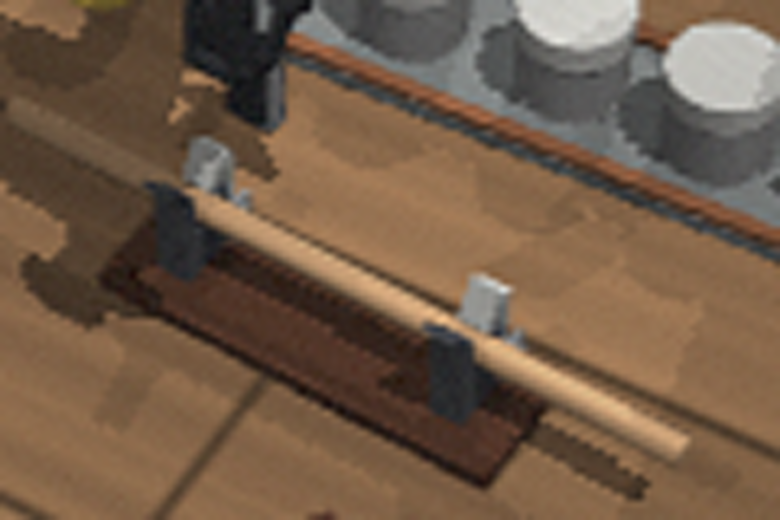

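View pics/ew.png

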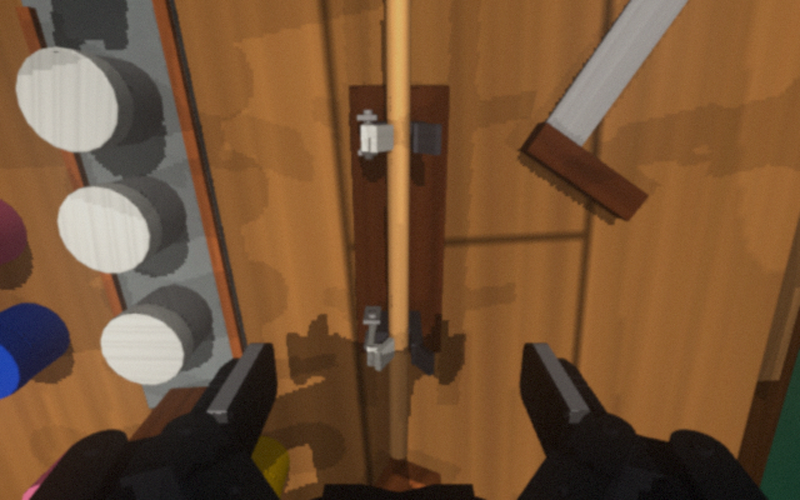

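Pushing harder met a stiff stop: 41 N for 0.4 mm of travel, with the axis at about 44 mm. In the pictures the jaws are back over the bar. Now the tins, starting with the middle one.

>>> drive_tool(rows=[[[0.044, -0.586, 0], -0.067, 1], [[0.044, -0.586, 0], -0.067, 1], [[0.044, -0.586, 0.1], -0.067, 1], [[0.044, -0.586, 0.13], -0.067, 1], [[0.044, -0.586, 0.13], -0.067, 1], [[0.044, -0.586, 0.13], -0.067, 1], [[0.044, -0.586, 0.13], -0.067, 1]])

```text
t: 12.25
ee_pos: [0.4773, 0.0716, 0.304]
tcp_rot: [0.701, 0.713, 0.001, 0.0]
wrist_force: [0.1, -0.5, 0.2]
finger_gap: 0.085
```

```bash
python3 look.py f
```

```text
{'t': 12.4, 'ee_pos': [0.4766, 0.0716, 0.3038], 'tcp_rot': [0.7012, 0.7129, 0.0003, 0.0002], 'wrist_force': [-0.1244, -0.4605, 0.1899], 'finger_gap': 0.0856, 'moment': [0.0288, -0.0504, 0.0083]}
```

View pics/fw.png

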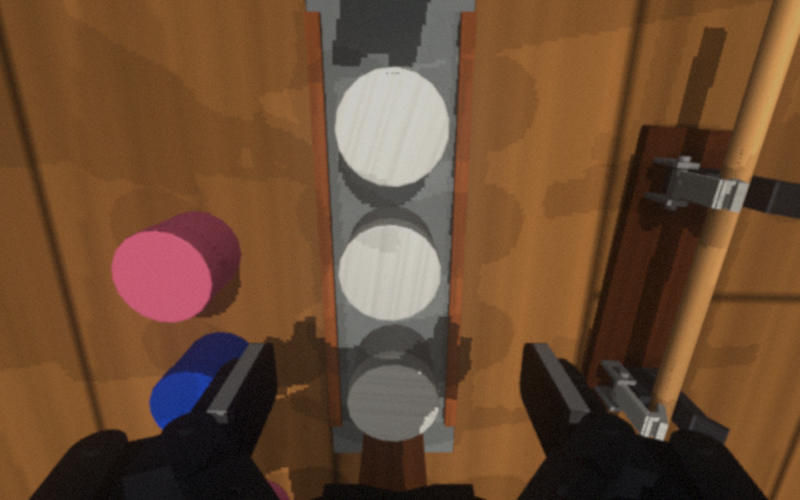

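View pics/fs.png

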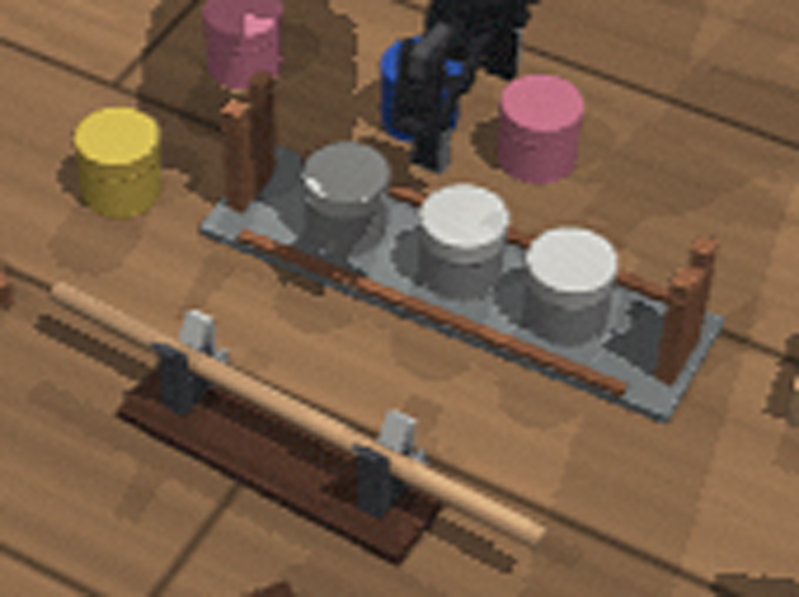

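```bash
python3 - <<'E'
from h import *
import pickle
W,S,T=pickle.load(open("f.pkl","rb"))
# check bar: overlay predicted ends at z=.044 in scene
c=np.array([.6526,.049]);yaw=-.052; uy=np.array([-np.sin(yaw),np.cos(yaw)])
for z in(.044,.052,.06):
  print(z,[((w2px(S,[*(c+uy*e),z])-[260,150]+.5)*4.7-.5).round(1) for e in(-.17,.17)])
k=lambda u,v,z:px2w(W,(u+.5)/1.25-.5,(v+.5)/1.25-.5,z).round(4)
for n,e in(("mid",(.4757,.0705)),("+y",(.4744,.1505)),("-y",(.4772,-.0095))): print(n,w2px(W,[*e,.06])*1.25)
st=r.state();print(st["ee_pos"])
E
```

```text
0.044 [array([ 51.3, 291. ]), array([536.6, 539.5])]
0.052 [array([ 50.1, 282.1]), array([537.6, 530.9])]
0.06 [array([ 48.8, 273.2]), array([538.6, 522.2])]
mid [392.75044718 278.4572453 ]
+y [392.09315442 120.58122513]
-y [393.61028133 403.87780261]
[0.47656686 0.07162304 0.30384177]
```

>>> drive_tool(rows=[[[0.005, -0.005, 0.1], 0, 1], [[0.005, -0.005, 0.25], 0, 1], [[0.005, -0.005, 0.355], 0, 1], [[0.005, -0.005, 0.355], 0, 1], [[0.005, -0.005, 0.355], 0, 1], [[0.005, -0.005, 0.355], 0, 0.4], [[0.005, -0.005, 0.355], 0, 0], [[0.005, -0.005, 0.355], 0, 0], [[0.005, -0.005, 0.355], 0, 0]])

```text
t: 13.52
ee_pos: [0.4746, 0.0732, 0.1987]
tcp_rot: [0.701, 0.713, 0.0, 0.0]
wrist_force: [-4.2, 0.4, 13.9]
finger_gap: 0.0545
```

```bash
python3 look.py g
```

```text
{'t': 13.675, 'ee_pos': [0.4746, 0.0732, 0.1987], 'tcp_rot': [0.7013, 0.7128, 0.0004, 0.0003], 'wrist_force': [-3.744, 0.535, 13.5051], 'finger_gap': 0.0545, 'moment': [-0.0571, 0.6455, -0.1743]}
```

View pics/gs.png

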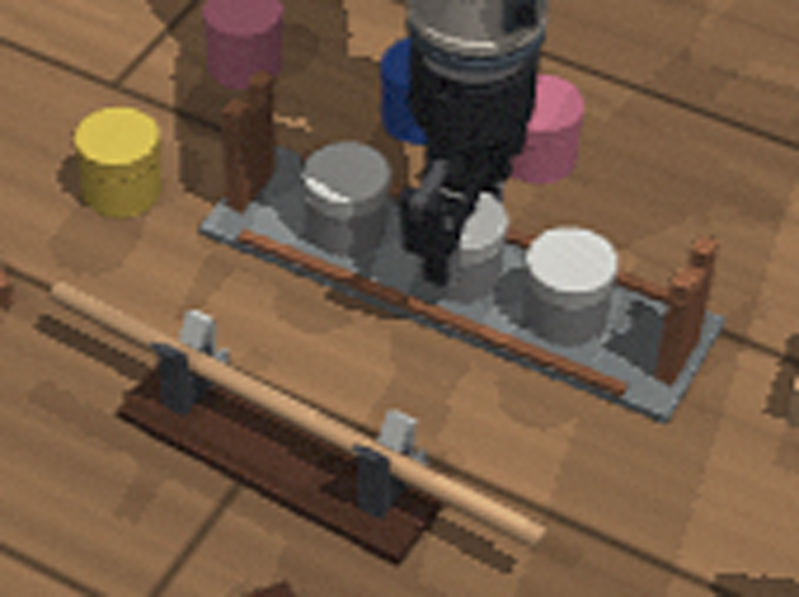

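>>> drive_tool(rows=[[[0, 0, -0.05], 0, 0], [[0, 0, -0.1], 0, 0], [[0, 0, -0.1], 0, 0], [[0, 0, -0.1], 0, 0], [[0, 0, -0.1], 0, 0], [[0, 0, -0.1], 0, 0]])

```text
t: 14.42
ee_pos: [0.4744, 0.0731, 0.2267]
tcp_rot: [0.701, 0.713, -0.0, -0.0]
wrist_force: [-0.1, 0.3, -5.9]
finger_gap: 0.0546
```

```bash
cat > weigh.py <<'E'
from h import *
F=[]
for i in range(10):
    r.snapshot("top"); s=r.state(); F.append(np.r_[s["wrist_force"],s["moment"]])
F=np.array(F); print(F[:,2].round(2),F.mean(0).round(3),F.std(0).round(2),s["ee_pos"].round(4),s["finger_gap"],s["t"], s["joint_efforts"].round(2))
E
python3 weigh.py
```

```text
[-5.8  -6.15 -5.13 -6.27 -6.   -6.24 -6.13 -5.71 -5.94 -5.23] [ 0.112 -0.026 -5.86   0.008  0.008  0.006] [0.7  0.54 0.38 0.03 0.04 0.02] [0.4746 0.0732 0.2271] 0.05467405952055042 14.925 [  0.   -50.24 -15.63  -0.     0.    -0.  ]
```

The middle tin weighs 5.86 N (0.60 kg). A lighter tin can be at most 0.5 kg (4.9 N), or 4.4 N by the end check, so this is the heaviest. I'll lift it to about 0.20 m.

>>> drive_tool(rows=[[[0, 0, -0.06], 0, 0], [[0, 0, -0.16], 0, 0], [[0, 0, -0.28], 0, 0], [[0, 0, -0.38], 0, 0], [[0, 0, -0.44], 0, 0], [[0, 0, -0.46], 0, 0], [[0, 0, -0.46], 0, 0], [[0, 0, -0.46], 0, 0], [[0, 0, -0.46], 0, 0], [[0, 0, -0.46], 0, 0], [[0, 0, -0.46], 0, 0], [[0, 0, -0.46], 0, 0]])

```text
t: 16.42
ee_pos: [0.4746, 0.0731, 0.3651]
tcp_rot: [0.701, 0.713, -0.0, -0.0]
wrist_force: [-0.6, 0.5, -5.6]
finger_gap: 0.0546
```

```bash
python3 weigh.py; python3 look.py i
```

```text
[-5.68 -5.84 -6.19 -5.27 -5.86 -6.79 -5.5  -4.97 -5.58 -5.87] [-3.480e-01 -1.370e-01 -5.755e+00  6.000e-03 -9.000e-03 -1.000e-03] [0.51 0.45 0.47 0.02 0.02 0.03] [0.4746 0.0732 0.3652] 0.05460850099318326 16.925 [  0.   -44.17 -25.6   -0.     0.     0.  ]
{'t': 17.075, 'ee_pos': [0.4746, 0.0732, 0.3651], 'tcp_rot': [0.7012, 0.713, 0.0, -0.0], 'wrist_force': [0.5352, 0.2195, -5.201], 'finger_gap': 0.054, 'moment': [-0.0003, -0.0157, 0.013]}
```

View pics/is.png

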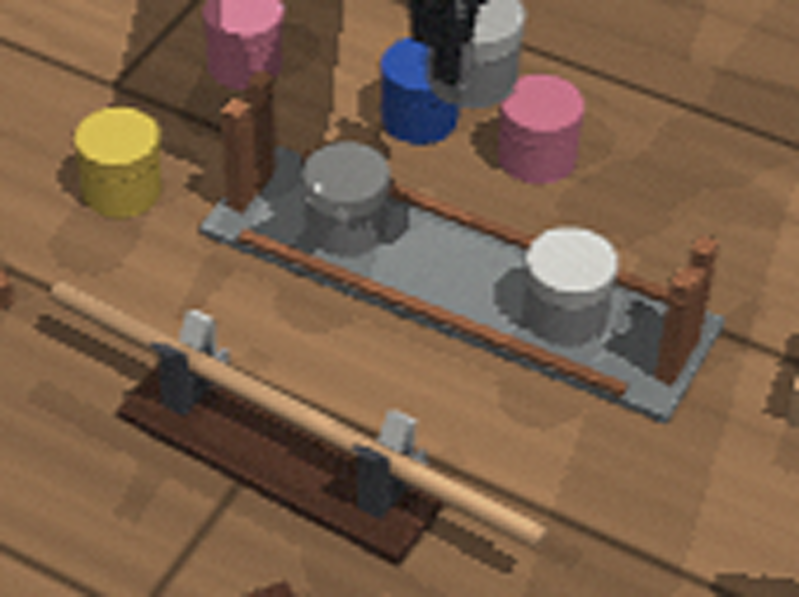

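View pics/iw.png

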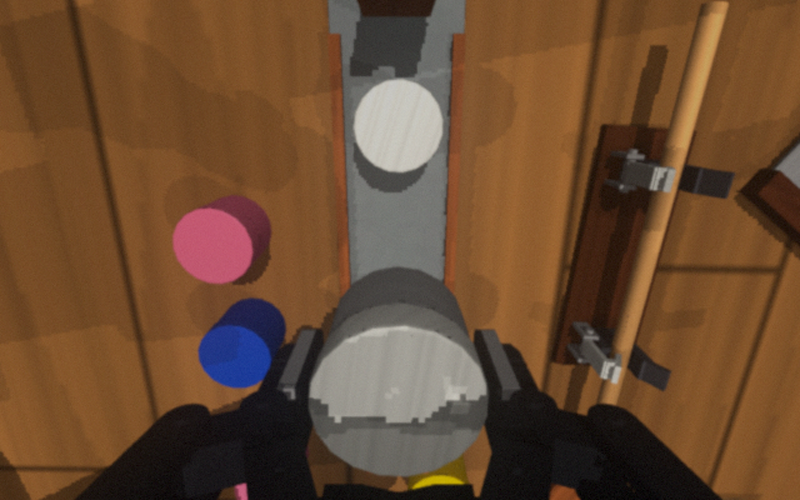

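```bash
python3 -c "
from plant import r
print(r.finish_job())"
```

```text
the job is handed in; nothing more can be done
None
```

I handed the job in at about 17 s of the 72 s allowed; the hand-in gives no verdict. The bar is in both clips, and the arm is holding the middle tin as the heaviest.

- **Bar:** I pushed it down until it met a stiff stop, with its axis about 44 mm above the bench, then let go. That last push reached 41 N at the wrist before I eased off. Pictures after release show both jaws closed over the bar. The bar's ends lie within about 1 mm or so of where a fully home bar should appear.
- **Heaviest tin:** I weighed only the middle tin. It read about 5.8 N (0.59 kg) in two sets of ten readings. By the weights given, a lighter tin can be at most 0.5 kg (4.9 N), so I took it as the heaviest without lifting the other two.
- **Final state:** The tin is upright and still, with its centre about 0.20 m up. The other two stand upright on the rack between the rails, untouched.

None of the last checks failed. Before the push, the bar was about 2 mm off the clip line, and I corrected that first. I didn't re-measure the bystanders at the end, but the arm touched nothing except the bar and the middle tin.

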